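Start the air compressor from the bench

ROBOT

A 6-joint arm with a two-finger parallel gripper is mounted at the origin on the work surface. World frame = base frame: x ahead of the robot, y to its left, z up, the work surface at z = 0. Lengths are in m, angles in rad, forces in N, time in s.
With the tool pointing down it reaches from about 0.3 to 0.95 m from the base axis. Payload 3.1 kg.
Tool frame: the origin (TCP) lies at the centre of the arm's flange, where the gripper is bolted on; the fingertips stand 173 mm ahead of it and the grasp point (between the pads) lies 155 mm ahead of it; z points along the fingers, y is the line along which they close (so a half turn about z gives the same grasp; the last joint's range is limited). The gripper opens to 85 mm and grips with 20 to 120 N. Pads are 22 mm wide; open, the fingers measure 114 mm over their backs; the gripper's body (76 mm by 85 mm) begins 54 mm behind the grasp point. The pads swing forward as they close: fully open they stand 13 mm farther back than shut.
Start: joints at [-1.264, 0.308, 1.634, -0, 1.2, -0.07], TCP at [0.23, -0.581, 0.405] pointing down, gripper open.
Joint ranges: [-3.06, 3.06], [-0.79, 1.96], [0.05, 2.63], [-1.19, 4.34], [0.05, 2.64], [-2.94, 2.94]. Speed limits (rad/s): [2.79, 2.79, 3.14, 3.14, 3.14, 3.14].

INTERFACE

Orientations are given as a unit quaternion [x, y, z, w].
In Python, from plant import sense, capture, finish_job gives the robot as it stands.
- The arm moves only by the shell command python3 -m crank 'ROWS' [OPENING]. ROWS is JSON, a list of rows, each an object of numbers: "x", "y", "z": the shift along the tool's x, y, z in m; "spin": the turn about the tool's z in rad. In form: [{"x": .., "y": .., "z": .., "spin": ..}, ...]. A call has 1 to 12 rows; each row is the pose to reach, as a shift and turn from the pose commanded when the call began, along the tool's axes at that moment; what a row does not reach only later rows make up. A row lasts 1/10 s, in which the tool goes at most 50 mm and 8.59 degrees, less where a joint would pass 70% of its speed; a pose out of reach is approached as far as the arm can. A call with a gripper value outside its range is refused whole. OPENING is the finger opening in m, from 0 to 0.0854, set as the call begins (- or left out, the last holds). The fingers move at their own pace and stop on an object; the grip force is fixed at half the most. Time passes only in rows, so rows that repeat a pose let the fingers close. It gives the time, the measured TCP pose, the force, the opening and the grip force at its end, in the units of the state.
- sense(): the state, without advancing time (a new reading comes with each control period).
- capture(name): name is "scene" or "top" or "wrist"; returns a dict with "frame" (384x512x3 uint8, red, green, blue), "camera_matrix" (3x3 intrinsics, pixels), "extrinsics" (4x4, takes a point from camera to world coordinates). Camera axes: x right, y down, z forward; pixel columns grow to the right and rows downward; lengths in m; the calibration is good to about 2 mm. A picture is of the moment at which its call begins. There is no depth.
- finish_job(): hands the job in; it is judged then, once.
The state is a dict: "t": time; "qpos": joint angles; "qd": joint speeds; "joint_torque": joint torques, N m; "tool_pos": TCP position; "tool_rot": TCP orientation; "wrist_force": force on the tool from outside, world axes, zero at the start; "moment": the same for the moment, N m; "opening": finger opening in m; "grasp_force": force on a finger pad.
Only numpy, scipy, OpenCV 4.12 (cv2) and the standard library are available. Lean on these libraries where they do the work, as an engineer would, in place of code of your own. Each camera call takes 0.05 s, during which the arm holds its last target. There are 200 camera calls.

TASK

Start the workshop's air compressor with closed fingers, pressing only: first push down the raised white-dot end of the red rocker on the grey power bar so that it is on, then push the popped-out yellow reset button on the blue control box fully in, and then press the green start button fully in, hold it there for about half a second and let it spring back. Keep to this order, never press the red stop button, and pick nothing up: the power bar must stay flat on the bench about where it is, and the things lying about stay where they are.

Things in the scene. Friction and masses are not known exactly. Their poses are not given: they have to be found in the camera images.
- power_bar: loose grey power bar standing on rubber feet, 64 x 300 x 42 mm, 0.95 kg; origin at the centre of its underside, y along its length (three sockets towards -y, the rocker centred at y = +110 mm), z up
- rocker (a joint): tilt of the red rocker switch on the power bar, rad: -0.20 = off, +0.20 = on. It turns about the bar's y axis, the hinge 52 mm above the bar's origin; it stays where it is left (a friction hinge, about 3 N pressed near its end)
- rocker_on_end (a point): white dot mid ON half of the rocker: the half towards the bar's +x, 13 mm from the hinge; moves with it. The rocker is a shallow V: two halves, each 20 mm long (x), 28 mm wide (y). Off: the ON half slopes up at 0.4 rad to its outer end, some 12 mm above the hinge. Fully on: it lies level, its face about 5 mm above the hinge
- control_box: fixed blue control box with an aluminium top, 110 x 250 x 70 mm; origin at the centre of its underside, y along its length. Three push buttons stand on its top in a row along y, 75 mm apart, in any order. Each has a black collar 42 mm across and 10 mm high and a round cap 30 mm across; pressed axis is vertical
- reset (a joint): travel of the yellow reset button, m: 0 to 0.001 = popped out (cap 16 mm above its collar), 0.009 = fully in. No spring: slides with about 3.5 N of friction and stays in
- reset_top (a point): centre of the yellow cap's top face, moves with it; 96 mm above the bench when popped out
- start (a joint): travel of the green start button, m: 0 = out (cap 12 mm above its collar), 0.006 = fully in. Springs back; 1.5 N to begin, 5 N fully in
- start_top (a point): centre of the green cap's top face, 92 mm above the bench when out
- stop (a joint): travel of the red stop button, m: 0 = out, 0.006 = fully in; springs back like the green one
- stop_top (a point): centre of the red cap's top face, 92 mm above the bench when out
- fitting: brass hose fitting standing upright, 26 mm across, 42 mm high; a bystander, loose
- wrench: steel wrench lying on the bench; a bystander, loose
- screwdriver: screwdriver lying on the bench; a bystander, loose
- tape: roll of silver tape lying flat, 100 mm across, 48 mm high; a bystander, loose
- jar: jar with red lid, 70 mm across, 95 mm high; a bystander, loose
- spool: blue spool, 90 mm across, 58 mm high; a bystander, loose
- hammer: hammer lying on the bench; a bystander, loose

How it is judged:
On the way, in this order (a step that is already met when the one before it is completed fails the run):
1. the power bar's rocker is on (value of joint rocker above 0.12 rad), for 0.1 s.
2. then the yellow reset button is pushed in (value of joint rocker above 0.12 rad and value of joint reset above 0.006 m), for 0.1 s.
3. then the green start button is held fully in by the fingers (all of step 2 and value of joint start above 0.0042 m and contact force between the fingers and start above 0.5 N), for 0.2 s.
At the end, for the whole second after the job is handed in: Rocker on (above +0.12 rad), yellow reset in (over 6 of 9 mm), green start pressed over 4.2 mm by the fingers for 0.2 s after both and now released, red stop out, power bar flat and at rest on the bench (all of step 2 and value of joint each of start, stop below 0.0015 m and height (world z) of power_bar below 0.01 m and angle between power_bar's own z axis and vertical below 0.06 rad and linear speed of power_bar below 0.02 m/s); the robot touches nothing.
It fails at once if the red stop button was pressed (over 2.5 mm) (value of joint stop above 0.0025 m).
It fails at once if the reset button was pushed in before the rocker was on (value of joint reset above 0.004 m and value of joint rocker below 0 rad).
It fails at once if the start button was pressed before the rocker was on and the reset was in (value of joint start above 0.003 m and (value of joint rocker below 0 rad or value of joint reset below 0.004 m)).
It fails at once if the power bar was lifted, tipped or shoved more than 50 mm (height (world z) of power_bar above 0.015 m or angle between power_bar's own z axis and vertical above 0.15 rad or distance of power_bar from where it was at the start of the episode above 0.05 m).
It fails at once if a bystander was moved more than 30 mm (distance of any of fitting, wrench, screwdriver, tape, jar, spool, hammer from where it was at the start of the episode above 0.03 m).
It also fails if it takes over 48 s, if anything falls off the work surface, if the arm or the gripper's body presses on something with over 40 N, if the wrist force passes 120 N, or if a joint passes its speed limit or range.

## Working session

There is one attempt and no reset: what is moved stays moved. The work goes in short steps, Python scripts to look and compute and a shell command to move; the robot and the scene stay as the last step left them, time stands still between calls to the robot, and variables do not carry over. Pictures are saved under pics/ and viewed, at most 10 in all, crops included, and the job is handed in when it is done.

```bash
mkdir -p pics; cat > h.py <<'E'
import cv2,numpy as np
from plant import sense,capture,finish_job
def snap(n,f):
    c=capture(n); cv2.imwrite(f'pics/{f}.png',cv2.cvtColor(c['frame'],cv2.COLOR_RGB2BGR))
    np.savez(f'pics/{f}.npz',K=c['camera_matrix'],E=c['extrinsics']); return c
def world(f,u,v,z):
    d=np.load(f'pics/{f}.npz'); r=d['E'][:3,:3]@np.linalg.solve(d['K'],[u,v,1]); o=d['E'][:3,3]
    return o+r*(z-o[2])/r[2]
E
python3 - <<'E'
from h import *
for n in('top','scene'): snap(n,n+'0')
s=sense(); print(s['t'],s['tool_pos'],s['tool_rot'],s['opening'])
a=cv2.imread('pics/top0.png')
cv2.imwrite('pics/top0b.png',cv2.resize(a,(800,600),interpolation=cv2.INTER_CUBIC))
E
```

```text
0.1 [ 0.22983136 -0.58078773  0.40353304] [ 9.82305099e-01  1.87284732e-01 -1.26270940e-04 -1.05142919e-03] 0.08553477701712336
```

View pics/top0b.png

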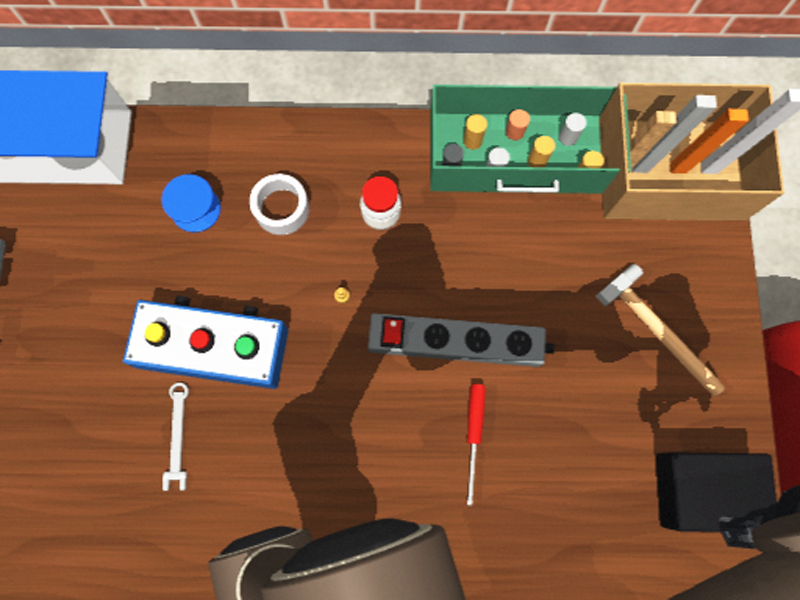

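View pics/scene0.png

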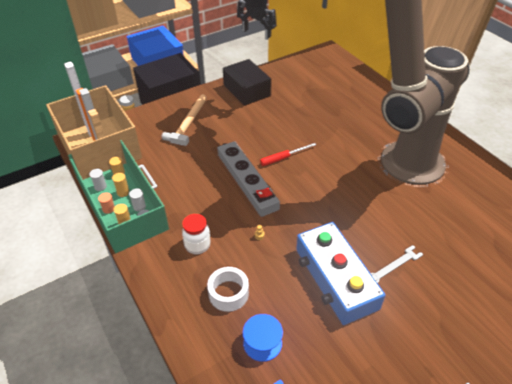

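The top view (scaled to 800x600) shows the rocker at (392,332), with its white dot at about (393,323), the far +x side. The box has yellow at (155,333), red at (200,339) and green at (246,346). The fitting is at (342,294).

```bash
python3 - <<'E'
from h import *
from scipy.spatial.transform import Rotation as R
a=cv2.imread('pics/top0.png');h=cv2.cvtColor(a,cv2.COLOR_BGR2HSV)
def seg(lo,hi,box):
    m=cv2.inRange(h,np.array(lo),np.array(hi)); u0,v0,u1,v1=[int(x*.64) for x in box]
    ys,xs=np.nonzero(m[v0:v1,u0:u1]); return xs.mean()+u0,ys.mean()+v0,len(xs)
for n,lo,hi,b,z in[('yel',(22,120,150),(34,255,255),(140,310,175,355),.09),('red',(0,150,80),(8,255,255),(180,320,220,360),.086),
 ('grn',(45,100,80),(80,255,255),(228,325,265,365),.086),('rock',(0,150,60),(8,255,255),(376,312,410,352),.057),('dot',(0,0,150),(179,130,255),(384,315,402,331),.062)]:
    u,v,k=seg(lo,hi,b); print(n,round(u,1),round(v,1),k,world('top0',u,v,z).round(4))
for n,u,v in[('barTL',371,315),('barTR',545,328),('fit',342,290)]: print(n,world('top0',u*.64,v*.64,.042).round(3))
d=np.load('pics/top0.npz');print(d['E'][:3,3])
s=sense();print(R.from_quat(s['tool_rot']).as_matrix().round(4))
cv2.imwrite('pics/c.png',cv2.resize(a[185:250,70:360],(800,180),interpolation=cv2.INTER_CUBIC))
E
```

```text
yel 98.5 212.5 115 [0.4884 0.2924 0.09  ]
red 127.5 216.7 118 [0.4794 0.219  0.086 ]
grn 156.4 220.9 125 [0.4694 0.1448 0.086 ]
rock 250.8 212.2 162 [ 0.501  -0.0948  0.057 ]
dot 251.4 206.6 13 [ 0.5149 -0.096   0.062 ]
barTL [ 0.532 -0.058  0.042]
barTR [ 0.514 -0.355  0.042]
fit [ 0.576 -0.007  0.042]
[ 0.28015835 -0.10316727  1.18808912]
[[ 9.298e-01  3.679e-01 -6.000e-04]
 [ 3.679e-01 -9.298e-01  2.000e-03]
 [ 1.000e-04 -2.100e-03 -1.000e+00]]
```

```bash
python3 -m crank '[{"x":0.446,"y":-0.345,"z":0.1,"spin":0.438},{"x":0.446,"y":-0.345,"z":0.1,"spin":0.438},{"x":0.446,"y":-0.345,"z":0.1,"spin":0.438},{"x":0.446,"y":-0.345,"z":0.1,"spin":0.438},{"x":0.446,"y":-0.345,"z":0.1,"spin":0.438},{"x":0.446,"y":-0.345,"z":0.1,"spin":0.438},{"x":0.446,"y":-0.345,"z":0.1,"spin":0.438},{"x":0.446,"y":-0.345,"z":0.1,"spin":0.438},{"x":0.446,"y":-0.345,"z":0.1,"spin":0.438},{"x":0.446,"y":-0.345,"z":0.1,"spin":0.438},{"x":0.446,"y":-0.345,"z":0.1,"spin":0.438},{"x":0.446,"y":-0.345,"z":0.1,"spin":0.438}]' 0
python3 -m crank '[{"x":0,"y":0,"z":0},{"x":0,"y":0,"z":0},{"x":0,"y":0,"z":0}]'
python3 - <<'E'
from h import *
from scipy.spatial.transform import Rotation as R
c=snap('wrist','w1')
s=sense();M=R.from_quat(s['tool_rot']).as_matrix();print(s['tool_pos'],s['tool_pos']+.173*M[:,2]);print(M.round(3),s['wrist_force'],s['opening'])
E
```

```text
t: 1.3
tool_pos: [0.5186, -0.0929, 0.3036]
tool_rot: [1.0, -0.029, -0.0, -0.001]
wrist_force: [0.1, -1.2, 0.1]
opening: -0.0002
grasp_force: 0.0
[ 0.51924645 -0.09165666  0.30329887] [ 0.51919939 -0.09116549  0.13029958]
[[ 0.998 -0.058 -0.   ]
 [-0.058 -0.998  0.003]
 [-0.    -0.003 -1.   ]] [ 0.72766215  1.05526837 -0.24604542] -5.209188423083895e-05$[0]: bad value
```

View pics/w1.png

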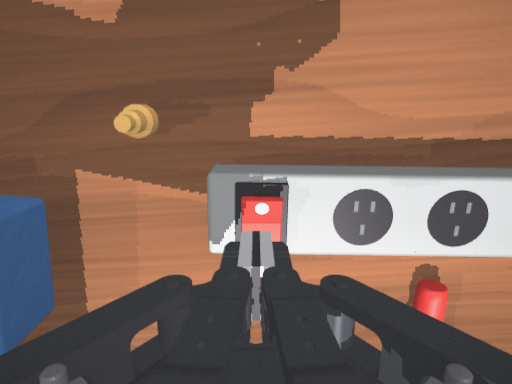

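The wrist view shows the closed fingers aligned with the bar. The white dot is at (262,208) and the rocker's outer edge is at about row 197. The second call was refused for its missing or zero values.

```bash
python3 - <<'E'
from h import *
for n,u,v,z in[('dot',262,208.5,.061),('outer mid',262,197,.064),('L',242,215,.06),('R',283,215,.06),('barL',210,185,.042)]: print(n,world('w1',u,v,z).round(4))
s=sense();print(s['tool_pos'])
E
```

```text
dot [ 0.5147 -0.0966  0.061 ]
outer mid [ 0.5236 -0.097   0.064 ]
L [ 0.5105 -0.0828  0.06  ]
R [ 0.5089 -0.1106  0.06  ]
barL [ 0.5283 -0.0602  0.042 ]
[ 0.51924645 -0.09165666  0.30329887]
```

```bash
cat > st.py <<'E'
from h import *
from scipy.spatial.transform import Rotation as R
s=sense();M=R.from_quat(s['tool_rot']).as_matrix();print(s['t'],'tip',(s['tool_pos']+.173*M[:,2]).round(4),s['wrist_force'].round(1));print(M.round(3)[:2])
E
python3 -m crank '[{"x":0.0,"y":0.0,"z":0.03,"spin":0.0},{"x":0.0,"y":0.0,"z":0.05,"spin":0.0},{"x":0.0,"y":0.0,"z":0.05,"spin":0.0},{"x":0.0,"y":0.0,"z":0.05,"spin":0.0}]'
python3 st.py
```

```text
t: 1.75
tool_pos: [0.5174, -0.0965, 0.2544]
tool_rot: [1.0, -0.031, -0.001, -0.0]
wrist_force: [0.3, 0.2, 0.9]
opening: -0.0001
grasp_force: 0.0
1.75 tip [ 0.5171 -0.0964  0.0814] [0.3 0.2 0.9]
[[ 0.998 -0.061 -0.001]
 [-0.061 -0.998  0.   ]]
```

```bash
python3 -m crank '[{"x":0.002,"y":0.0,"z":0.012,"spin":0.0},{"x":0.002,"y":0.0,"z":0.016,"spin":0.0},{"x":0.002,"y":0.0,"z":0.019,"spin":0.0},{"x":0.002,"y":0.0,"z":0.021,"spin":0.0},{"x":0.002,"y":0.0,"z":0.023,"spin":0.0},{"x":0.002,"y":0.0,"z":0.024,"spin":0.0},{"x":0.002,"y":0.0,"z":0.025,"spin":0.0},{"x":0.002,"y":0.0,"z":0.025,"spin":0.0},{"x":0.002,"y":0.0,"z":0.025,"spin":0.0}]'
python3 st.py
```

```text
t: 2.65
tool_pos: [0.5202, -0.0965, 0.2301]
tool_rot: [1.0, -0.031, 0.001, 0.0]
wrist_force: [2.0, -0.4, 4.2]
opening: -0.0002
grasp_force: 1.6
2.65 tip [ 0.5205 -0.0966  0.0571] [ 2.  -0.4  4.2]
[[ 0.998 -0.061  0.002]
 [-0.061 -0.998 -0.001]]
```

```bash
python3 -m crank '[{"x":0.0,"y":0.0,"z":0.001,"spin":0.0},{"x":0.0,"y":0.0,"z":0.002,"spin":0.0},{"x":0.0,"y":0.0,"z":0.002,"spin":0.0},{"x":0.0,"y":0.0,"z":0.002,"spin":0.0}]'
python3 st.py
```

```text
t: 3.05
tool_pos: [0.5201, -0.0965, 0.2284]
tool_rot: [1.0, -0.031, 0.0, 0.0]
wrist_force: [1.8, -0.5, 6.6]
opening: 0.0002
grasp_force: 3.6
3.05 tip [ 0.5202 -0.0965  0.0554] [ 1.8 -0.5  6.6]
[[ 0.998 -0.061  0.001]
 [-0.061 -0.998 -0.   ]]
```

```bash
python3 -m crank '[{"x":0.0,"y":0.0,"z":0.001,"spin":0.0},{"x":0.0,"y":0.0,"z":0.002,"spin":0.0},{"x":0.0,"y":0.0,"z":0.002,"spin":0.0},{"x":0.0,"y":0.0,"z":0.002,"spin":0.0}]'
python3 -m crank '[{"x":0.0,"y":0.0,"z":-0.04,"spin":0.0},{"x":0.0,"y":0.0,"z":-0.08,"spin":0.0},{"x":0.0,"y":0.0,"z":-0.08,"spin":0.0},{"x":0.0,"y":0.0,"z":-0.08,"spin":0.0}]'
python3 st.py; python3 -c "
from h import *
snap('wrist','w2')"
```

```text
t: 3.45
tool_pos: [0.5203, -0.0966, 0.2281]
tool_rot: [1.0, -0.031, 0.0, 0.0]
wrist_force: [-2.1, 0.4, 18.7]
opening: 0.0002
grasp_force: 9.3
t: 3.85
tool_pos: [0.5188, -0.0962, 0.3054]
tool_rot: [1.0, -0.031, -0.001, -0.0]
wrist_force: [0.3, -0.6, 0.4]
opening: -0.0004
grasp_force: 0.0
3.85 tip [ 0.5184 -0.0962  0.1324] [ 0.3 -0.6  0.4]
[[ 0.998 -0.061 -0.002]
 [-0.061 -0.998  0.   ]]
```

View pics/w2.png

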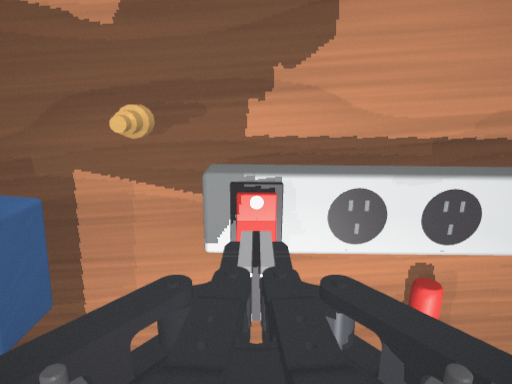

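The rocker's ON half now lies level with the dot at (257,202), and the force rose to 19 N at a hard stop, so it is on. Next I go over the yellow button.

```bash
python3 -m crank '[{"x":-0.054,"y":-0.386,"z":-0.02,"spin":0.0},{"x":-0.054,"y":-0.386,"z":-0.02,"spin":0.0},{"x":-0.054,"y":-0.386,"z":-0.02,"spin":0.0},{"x":-0.054,"y":-0.386,"z":-0.02,"spin":0.0},{"x":-0.054,"y":-0.386,"z":-0.02,"spin":0.0},{"x":-0.054,"y":-0.386,"z":-0.02,"spin":0.0},{"x":-0.054,"y":-0.386,"z":-0.02,"spin":0.0},{"x":-0.054,"y":-0.386,"z":-0.02,"spin":0.0},{"x":-0.054,"y":-0.386,"z":-0.02,"spin":0.0},{"x":-0.054,"y":-0.386,"z":-0.02,"spin":0.0},{"x":-0.054,"y":-0.386,"z":-0.02,"spin":0.0},{"x":-0.054,"y":-0.386,"z":-0.02,"spin":0.0}]'
python3 st.py; python3 -c "
from h import *
snap('wrist','w3')"
```

```text
t: 5.1
tool_pos: [0.4892, 0.2906, 0.3245]
tool_rot: [1.0, -0.032, -0.001, 0.001]
wrist_force: [0.6, -0.4, -0.9]
opening: -0.0002
grasp_force: 0.0
5.1 tip [0.4888 0.2903 0.1515] [ 0.6 -0.4 -0.9]
[[ 0.998 -0.063 -0.002]
 [-0.063 -0.998 -0.002]]
```

View pics/w3.png

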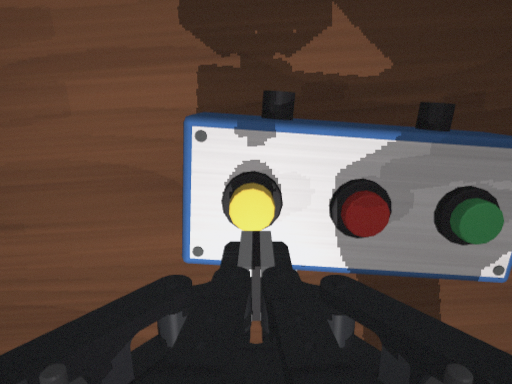

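The yellow cap is centred at (251,206), straight ahead of the fingers. Red is at (366,213) and green at (476,221).

```bash
python3 -c "
from h import *
for u,v,z in[(251.5,206.5,.096),(366,213.5,.092),(476,221,.092)]: print(world('w3',u,v,z).round(4))"
python3 -m crank '[{"x":0.0,"y":-0.002,"z":0.03,"spin":0.0},{"x":0.0,"y":-0.002,"z":0.05,"spin":0.0},{"x":0.0,"y":-0.002,"z":0.055,"spin":0.0},{"x":0.0,"y":-0.002,"z":0.058,"spin":0.0},{"x":0.0,"y":-0.002,"z":0.06,"spin":0.0},{"x":0.0,"y":-0.002,"z":0.062,"spin":0.0},{"x":0.0,"y":-0.002,"z":0.064,"spin":0.0},{"x":0.0,"y":-0.002,"z":0.065,"spin":0.0},{"x":0.0,"y":-0.002,"z":0.065,"spin":0.0}]'
python3 st.py
```

```text
[0.4914 0.2927 0.096 ]
[0.4807 0.2196 0.092 ]
[0.4711 0.1483 0.092 ]
t: 6.05
tool_pos: [0.4901, 0.2942, 0.2612]
tool_rot: [1.0, -0.03, 0.001, -0.0]
wrist_force: [0.1, -2.0, 3.0]
opening: 0.0001
grasp_force: 1.6
6.05 tip [0.4905 0.2943 0.0882] [ 0.1 -2.   3. ]
[[ 0.998 -0.061  0.002]
 [-0.061 -0.998  0.   ]]
```

```bash
python3 -m crank '[{"x":0.0,"y":0.0,"z":0.001,"spin":0.0},{"x":0.0,"y":0.0,"z":0.002,"spin":0.0},{"x":0.0,"y":0.0,"z":0.003,"spin":0.0},{"x":0.0,"y":0.0,"z":0.003,"spin":0.0},{"x":0.0,"y":0.0,"z":0.003,"spin":0.0}]'
```

```text
t: 6.55
tool_pos: [0.4903, 0.2944, 0.2603]
tool_rot: [1.0, -0.03, 0.001, -0.0]
wrist_force: [-3.1, -5.0, 15.4]
opening: 0.0001
grasp_force: 7.7
```

Hard stop felt at 15 N, so the reset is fully in. I lift and go over green.

```bash
python3 -m crank '[{"x":0.0,"y":0.0,"z":-0.04,"spin":0.0},{"x":0.0,"y":0.0,"z":-0.06,"spin":0.0},{"x":-0.011,"y":0.149,"z":-0.06,"spin":0.0},{"x":-0.011,"y":0.149,"z":-0.06,"spin":0.0},{"x":-0.011,"y":0.149,"z":-0.06,"spin":0.0},{"x":-0.011,"y":0.149,"z":-0.06,"spin":0.0},{"x":-0.011,"y":0.149,"z":-0.06,"spin":0.0},{"x":-0.011,"y":0.149,"z":-0.06,"spin":0.0},{"x":-0.011,"y":0.149,"z":-0.06,"spin":0.0}]'
python3 st.py; python3 -c "
from h import *
snap('wrist','w4')"
```

```text
t: 7.45
tool_pos: [0.4698, 0.1474, 0.3177]
tool_rot: [1.0, -0.03, 0.0, -0.0]
wrist_force: [-0.3, 0.5, -0.9]
opening: 0.0004
grasp_force: 0.0
7.45 tip [0.4699 0.1475 0.1447] [-0.3  0.5 -0.9]
[[ 0.998 -0.06   0.001]
 [-0.06  -0.998  0.001]]
```

View pics/w4.png

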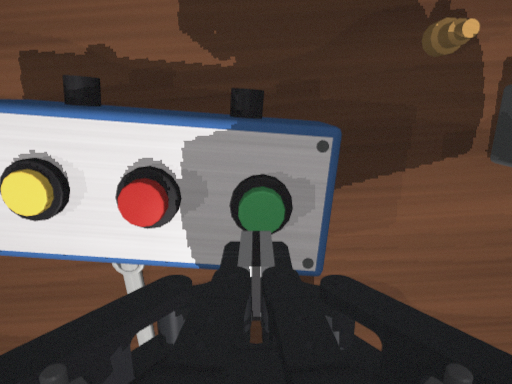

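Yellow at (27,193) sits low in its collar, so it is in. Green at (262,210) is straight ahead of the fingers.

```bash
python3 -m crank '[{"x":0.0,"y":0.001,"z":0.03,"spin":0.0},{"x":0.0,"y":0.001,"z":0.05,"spin":0.0},{"x":0.0,"y":0.001,"z":0.055,"spin":0.0},{"x":0.0,"y":0.001,"z":0.058,"spin":0.0},{"x":0.0,"y":0.001,"z":0.06,"spin":0.0},{"x":0.0,"y":0.001,"z":0.062,"spin":0.0},{"x":0.0,"y":0.001,"z":0.062,"spin":0.0},{"x":0.0,"y":0.001,"z":0.062,"spin":0.0},{"x":0.0,"y":0.001,"z":0.062,"spin":0.0},{"x":0.0,"y":0.001,"z":0.062,"spin":0.0}]'
```

```text
t: 8.5
tool_pos: [0.4689, 0.1459, 0.2591]
tool_rot: [1.0, -0.03, -0.002, -0.0]
wrist_force: [-10.9, -1.0, 22.1]
opening: -0.0002
grasp_force: 11.2
```

At the stop with 22 N. I hold a little longer, then release.

```bash
python3 -m crank '[{"x":0.0,"y":0.0,"z":0.0,"spin":0.0},{"x":0.0,"y":0.0,"z":0.0,"spin":0.0},{"x":0.0,"y":0.0,"z":-0.03,"spin":0.0},{"x":0.0,"y":0.0,"z":-0.08,"spin":0.0},{"x":0.0,"y":0.0,"z":-0.12,"spin":0.0},{"x":0.0,"y":0.0,"z":-0.12,"spin":0.0},{"x":0.0,"y":0.0,"z":-0.12,"spin":0.0},{"x":0.0,"y":0.0,"z":-0.12,"spin":0.0}]'
python3 -c "
from h import *
snap('wrist','w5')"
```

```text
t: 9.3
tool_pos: [0.4688, 0.1452, 0.3748]
tool_rot: [1.0, -0.03, -0.001, 0.0]
wrist_force: [-0.8, -0.8, -0.2]
opening: 0.0002
grasp_force: 0.0
```

View pics/w5.png

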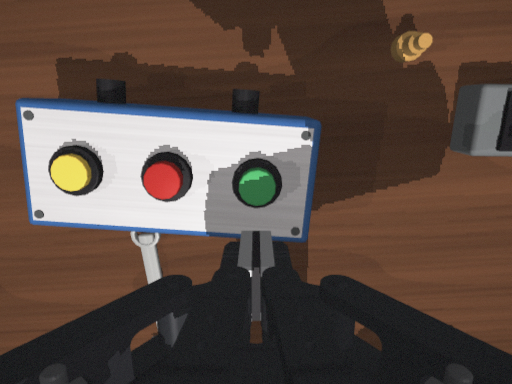

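Green at (258,186) is released, yellow at (71,173) is in, red at (162,181) was never touched, and the arm is clear of everything.

```bash
python3 -c "
from plant import finish_job
print(finish_job())"
```

```text
the job is handed in; nothing more can be done
None
```

I pressed the rocker on, the yellow reset in, then the green start (held at its stop and released), in that order; red stop was never touched, and I handed the job in at about 9.4 s, with no verdict returned.

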